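Clock a round connector in the wiring fixture and lock it

ROBOT

A 6-joint arm with a two-finger parallel gripper is mounted at the origin on a cart in front of the work surface, level with it; the furniture and walls round the work are solid. World frame = base frame: x ahead of the robot, y to its left, z up, the work surface at z = 0. Lengths are in m, angles in rad, forces in N, time in s.
With the tool pointing down it reaches from about 0.2 to 0.875 m from the base axis. Payload 3.4 kg.
Tool frame: the origin (TCP) lies between the finger pads; the fingertips stand 25 mm ahead of it and the grasp point (between the pads) lies 6 mm ahead of it (r.nose_length is the z of the fingertips in the tool frame, in m); z points along the fingers, y is the line along which they close (so a half turn about z gives the same grasp; the last joint's range is limited). The gripper opens to 94 mm and grips with 3 to 60 N. Pads are 16 mm wide; open, the fingers measure 119 mm over their backs; the gripper's body (75 mm by 177 mm) begins 78 mm behind the grasp point.
Start: joints at [1.197, 0.276, 1.505, -0, 1.361, -0.121], TCP at [0.144, 0.557, 0.23] pointing down, gripper open.
Joint ranges: [-2.89, 2.89], [-0.75, 2.08], [0.22, 2.7], [-1.18, 4.32], [0.11, 2.71], [-2.7, 2.7]. Speed limits (rad/s): [2.57, 2.57, 3.14, 3.14, 3.14, 3.14].

INTERFACE

Orientations are given as a unit quaternion [w, x, y, z].
In Python, from plant import r, gripper_to, inverse_kinematics, vision, models, telemetry gives the robot as it stands. Calls block until the motion is done:
- r.move_to(position, orientation): joint-space move of the TCP to a pose.
- r.move_l(position, rot=None, vel=0.15, guard=None): straight line of the TCP; rot=None keeps the orientation; vel is the mean speed in m/s. With guard (N) it stops when the force on the tool has changed by that much, and returns True; else False.
- r.movej(angles): joint-space move.
- gripper_to(opening, f_grip=None): finger opening in m; f_grip is the grip in N (None keeps the last); returns when the fingers have stopped.
- r.hold(seconds).
- inverse_kinematics(position, orientation): joint angles nearest the present ones, or None.
- vision.snapshot(name): name is "scene" or "top" or "wrist"; returns the picture (480x640x3 uint8, red, green, blue); there is no depth.
- vision.get_calibration(name): a dict with "fx", "fy", "cx", "cy" (pixels), "D" ([k1, k2, p1, p2, k3] as OpenCV has them; the pictures are not rectified), "position" and "orientation" of the camera in the world. Camera axes: x right, y down, z forward; pixel columns grow to the right and rows downward; lengths in m; the calibration is good to about 2 mm. A picture is of the moment at which its call begins: read the wrist's pose just before it. get_calibration takes no time and is no camera call; for the wrist camera it gives the pose at the moment of the call.
A pose or a line that the arm cannot do raises r.PlanningError and nothing moves.
- r.sign_off(): hands the job in; it is judged then, once.
Trained networks look in the newest picture that a camera, given by its name, has taken for a name from the list of things; names that differ only in an ending like _2 or _b are one class to them, and where a whole thing is asked for, a point or a joint stands for the part that bears it (a point fixed in the world has none). Each returns a list of dicts, best first, with "score" (0 to 1); they miss things now and then, are a little off and sometimes report something else, mostly with a low value. They report only what shows in the picture. A call takes as long as a camera call.
- models.boxes_of(thing, camera): "at" ([x, y, z] in m, in world coordinates, good to about 4 mm: the middle of the surface that is visible of it).
- models.regions_of(thing, camera): "pixels" (480x640 bool, what is visible of it).
- models.mark_of(thing, camera): "at" ([x, y, z] in m, in world coordinates, good to about 4 mm: a listed point, or the origin of a listed thing).
Readings, each from a call of its own:
- telemetry.current_t(): time.
- telemetry.current_joints(): joint angles.
- telemetry.current_dq(): joint speeds.
- telemetry.current_joint_efforts(): joint torques, N m.
- telemetry.current_ee_pos(): TCP position.
- telemetry.current_tool_rot(): TCP orientation.
- telemetry.current_wrist_force(): force on the tool from outside, world axes, zero at the start.
- telemetry.current_torque(): the same for the moment, N m.
- telemetry.current_opening(): finger opening in m.
- telemetry.current_finger_force(): force on a finger pad.
Only numpy, scipy, OpenCV 4.12 (cv2) and the standard library are available. Lean on these libraries where they do the work, as an engineer would, in place of code of your own. Each camera call takes 0.05 s, during which the arm holds its last target. There are 200 camera calls.

TASK

Get the larger of the two round connectors ready for wiring: stand it, solder cups up, fully down in the round nest of the fixture with the wide key slot in its flange facing the fixture's index line. Only then swing the locking finger in until its nose is fully home in that slot. Leave the smaller connector standing where it is.

Things in the scene. Friction and masses are not known exactly. Their poses are not given: they have to be found in the camera images.
- connector: larger round dark metal connector, 52 mm high, standing upright, solder cups up. Origin: centre of the underside, z up. From below: barrel 34 mm dia, 14 high, tapered foot; flange 52 dia, 6 thick (z 14-20); knurled rear body 32 dia, z 20-52 (grip here). x axis points to the wide key slot, 9 mm wide, cut from the flange's edge to 16.5 mm from the axis; its four other notches are narrow and shallow
- connector_key (a point): point in the wide key slot of the larger connector: 22 mm from the axis, at half the flange's thickness (17 mm above the underside)
- small_connector: the smaller connector of the same kind, 40 mm high, flange 36 mm in diameter, loose, not to be disturbed. Origin: centre of its underside
- fixture: wiring fixture fixed to the bench: steel foot 116 x 144 x 8 mm, on it an aluminium block 92 (x) x 116 (y) mm, top 30 mm above the bench, with round nest, index line and locking finger. Origin: on the nest's axis at bench height; the black index line with an arrow head runs from the nest along -x to the block's edge
- nest (a point): centre of the nest's mouth on the block's top: a round pocket 36 mm in diameter, 16 mm deep. The connector's barrel goes in with 1 mm play all round until its flange lies on the block's top
- index_mark (a point): point above the index line, 22 mm from the nest's axis, 3 mm over the block's top: the middle of the connector's key slot comes here when the slot faces the line
- locking_finger (a joint): angle of the flat steel locking finger on its upright pivot: 0 = closed, its nose (6 mm wide, tip tapered to 2.5 mm, 6 mm high, on the block's top) on the index line, tip 18.5 mm from the nest's axis; grows as it swings away, clockwise from above, up to 1.25; stays where left. With the slot over about 5 degrees off the line the nose strikes the flange
- finger_pivot (a point): pivot of the locking finger, at the height of the block's top: 23 mm from the nest's axis towards the index line and 46 mm to its +y side (fixture's frame); a screw head stands 10.5 mm above the block's top here
- finger_knob (a point): middle of the finger's upright round black knob, 13 mm dia, gripping part from 15 mm below to 11 mm above this point, which is 24 mm above the block's top and 55 mm from the pivot; with the finger closed it stands on the index line 54 mm from the nest's axis
- finger_nose (a point): tip of the finger's nose, at half its height

How it is judged:
By the outcome, as a careful person would: the job done as asked, in the order asked, and still so for the second after the job is handed in, with the robot touching nothing.
It also fails if it takes over 51 s, if anything falls off the work surface, if the arm or the gripper's body presses on something with over 40 N, if the wrist force passes 120 N, or if a joint passes its speed limit or range.

## Working session

There is one attempt and no reset: what is moved stays moved. The work goes in short steps, each a Python script; the robot and the scene stay as the last script left them, time stands still between calls to the robot, and variables do not carry over. Pictures are saved under pics/ and viewed, at most 10 in all, crops included, and the job is handed in when it is done.

```bash
ls; mkdir -p pics; python3 - <<'E'
from plant import r, gripper_to, inverse_kinematics, vision, models, telemetry
import cv2, numpy as np
for c in ["top","scene"]:
    im=vision.snapshot(c); cv2.imwrite(f"pics/{c}0.png",im[:,:,::-1])
    for t in ["connector","connector_key","small_connector","fixture","nest","index_mark","finger_pivot","finger_knob","finger_nose"]:
        print(c,t,[(np.round(d["at"],4).tolist(),round(d["score"],2)) for d in models.mark_of(t,c)][:3])
    k=vision.get_calibration(c); print({a:np.round(b,3).tolist() for a,b in k.items()})
print(telemetry.current_t(), telemetry.current_tool_rot(), r.nose_length)
E
```

```text
pics
top connector [([0.4854, -0.0393, -0.0011], 0.73)]
top connector_key [([0.505, -0.0517, 0.0174], 0.89), ([0.4708, -0.1994, -0.0014], 0.7)]
top small_connector [([0.4668, -0.1968, -0.0011], 0.84)]
top fixture [([0.5048, 0.1305, -0.0013], 0.74), ([0.4515, 0.1267, 0.0367], 0.49)]
top nest [([0.5047, 0.129, 0.0325], 0.72)]
top index_mark [([0.4869, 0.1251, 0.0325], 0.85)]
top finger_pivot [([0.4706, 0.1735, 0.0319], 0.61)]
top finger_knob [([0.428, 0.1469, 0.0554], 0.66)]
top finger_nose [([0.4526, 0.1286, 0.0328], 0.77), ([0.4823, -0.0395, -0.0003], 0.59)]
{'fx': 478.622, 'fy': 478.622, 'cx': 316.747, 'cy': 241.038, 'D': [-0.062, 0.0, 0.0, 0.0, 0.0], 'position': [0.393, -0.002, 0.937], 'orientation': [0.058, -0.697, 0.714, -0.039]}
scene connector [([0.4873, -0.0378, -0.0024], 0.69)]
scene connector_key [([0.507, -0.0476, 0.019], 0.74)]
scene small_connector [([0.4635, -0.1995, -0.0036], 0.61)]
scene fixture [([0.5061, 0.1271, -0.0008], 0.59)]
scene nest [([0.5077, 0.1267, 0.0318], 0.95)]
scene index_mark [([0.4879, 0.1247, 0.035], 0.88)]
scene finger_pivot [([0.4716, 0.1694, 0.0285], 0.87)]
scene finger_knob [([0.425, 0.153, 0.056], 0.51)]
scene finger_nose [([0.4537, 0.1296, 0.0328], 0.54)]
{'fx': 503.621, 'fy': 503.621, 'cx': 320.731, 'cy': 228.488, 'D': [0.006, 0.0, 0.0, 0.0, 0.0], 'position': [0.176, -0.552, 0.713], 'orientation': [-0.366, 0.9, -0.216, 0.098]}
1.0 [3.14394806e-05 1.26047444e-01 9.92024213e-01 4.91547806e-05] 0.025
```

View pics/top0.png

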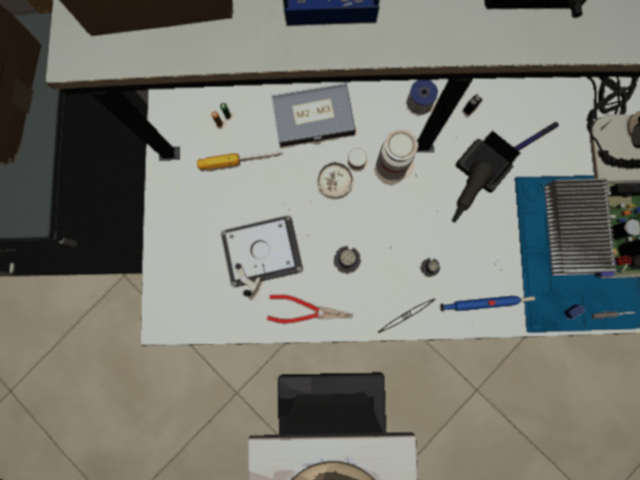

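View pics/scene0.png

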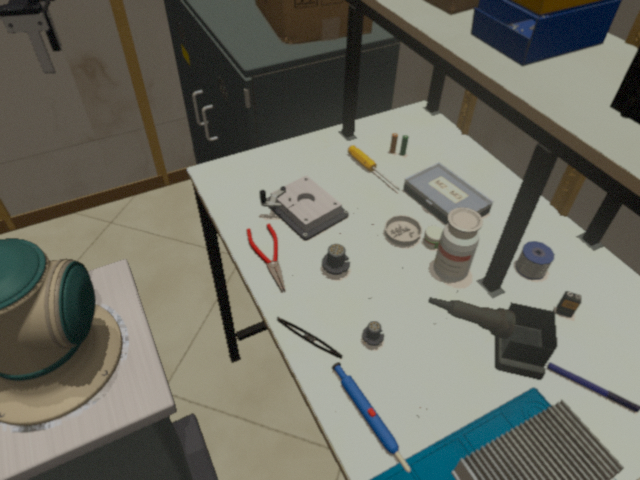

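The top view shows the fixture at about (262,250) with the finger swung out at lower left, the large connector at (347,259) and the small one at (430,267). The scene view agrees with this. Next I'll plan yaws that the last joint can do and get the wrist camera's offset.

```bash
cat > h.py <<'E'
from plant import r, gripper_to, inverse_kinematics, vision, models, telemetry
import cv2, numpy as np
from scipy.spatial.transform import Rotation as R
def quat(yaw):  # tool down, tool y at world angle yaw (deg) 
    y=np.array([np.cos(np.radians(yaw)),np.sin(np.radians(yaw)),0]); z=np.array([0,0,-1.])
    return R.from_matrix(np.c_[np.cross(y,z),y,z]).as_quat(scalar_first=True)
def Rq(q): return R.from_quat(q,scalar_first=True)
def toolyaw():
    y=Rq(telemetry.current_tool_rot()).as_matrix()[:,1]; return np.degrees(np.arctan2(y[1],y[0]))
def ang(v): return np.degrees(np.arctan2(v[1],v[0]))
E
python3 - <<'E'
from h import *
k=vision.get_calibration("wrist"); q=Rq(telemetry.current_tool_rot())
print("cam in tool",q.inv().apply(k["position"]-np.array(telemetry.current_ee_pos())).round(4),(q.inv()*Rq(k["orientation"])).as_matrix().round(2).tolist(),k["fx"],toolyaw())
for yaw in range(-180,180,15):
    o=[]
    for p in [(.486,-.039,.05),(.506,.128,.066),(.452,.118,.067)]:
        a=inverse_kinematics(p,quat(yaw)); o.append(None if a is None else np.round(a,2)[[0,3,5]].tolist())
    print(yaw,o)
E
```

```text
cam in tool [ 0.0809 -0.0006 -0.1534] [[-0.0, -0.96, -0.28], [1.0, -0.0, -0.0], [0.0, -0.28, 0.96]] 362.8805343726298 75.51750337822942
-180 [None, None, None]
-165 [[-0.22, -0.0, 2.66], None, None]
-150 [[-0.22, -0.0, 2.4], None, None]
-135 [[-0.22, -0.0, 2.13], [0.11, -0.0, 2.47], [0.11, -0.0, 2.46]]
-120 [[-0.22, -0.0, 1.87], [0.11, -0.0, 2.21], [0.11, -0.0, 2.2]]
-105 [[-0.22, -0.0, 1.61], [0.11, -0.0, 1.95], [0.11, -0.0, 1.94]]
-90 [[-0.22, -0.0, 1.35], [0.11, -0.0, 1.69], [0.11, -0.0, 1.68]]
-75 [[-0.22, -0.0, 1.09], [0.11, -0.0, 1.42], [0.11, -0.0, 1.42]]
-60 [[-0.22, -0.0, 0.82], [0.11, -0.0, 1.16], [0.11, -0.0, 1.15]]
-45 [[-0.22, -0.0, 0.56], [0.11, -0.0, 0.9], [0.11, -0.0, 0.89]]
-30 [[-0.22, -0.0, 0.3], [0.11, -0.0, 0.64], [0.11, -0.0, 0.63]]
-15 [[-0.22, -0.0, 0.04], [0.11, -0.0, 0.38], [0.11, -0.0, 0.37]]
0 [[-0.22, -0.0, -0.22], [0.11, -0.0, 0.11], [0.11, -0.0, 0.11]]
15 [[-0.22, -0.0, -0.48], [0.11, -0.0, -0.15], [0.11, -0.0, -0.16]]
30 [[-0.22, -0.0, -0.75], [0.11, -0.0, -0.41], [0.11, -0.0, -0.42]]
45 [[-0.22, -0.0, -1.01], [0.11, -0.0, -0.67], [0.11, -0.0, -0.68]]
60 [[-0.22, -0.0, -1.27], [0.11, -0.0, -0.93], [0.11, -0.0, -0.94]]
75 [[-0.22, -0.0, -1.53], [0.11, -0.0, -1.19], [0.11, -0.0, -1.2]]
90 [[-0.22, -0.0, -1.79], [0.11, -0.0, -1.46], [0.11, -0.0, -1.46]]
105 [[-0.22, -0.0, -2.06], [0.11, -0.0, -1.72], [0.11, -0.0, -1.73]]
120 [[-0.22, -0.0, -2.32], [0.11, -0.0, -1.98], [0.11, -0.0, -1.99]]
135 [[-0.22, -0.0, -2.58], [0.11, -0.0, -2.24], [0.11, -0.0, -2.25]]
150 [None, [0.11, -0.0, -2.5], [0.11, -0.0, -2.51]]
165 [None, None, None]
```

```bash
cat >> h.py <<'E'
def look(p,yaw,z,names,pic):
    "put the wrist camera above p"
    a=np.radians(yaw+90); t=np.array([p[0]-.081*np.cos(a),p[1]-.081*np.sin(a),z])
    r.move_to(t,quat(yaw)); r.hold(.2); return see(names,pic)
def see(names,pic,cam="wrist"):
    k=vision.get_calibration(cam); im=vision.snapshot(cam); cv2.imwrite(f"pics/{pic}.png",im[:,:,::-1])
    np.save(f"pics/{pic}.npy",dict(k),allow_pickle=True); o={}
    for n in names:
        d=models.mark_of(n,cam)
        px=[cv2.projectPoints((Rq(k["orientation"]).inv().apply(np.array(e["at"])-k["position"])).reshape(1,3),np.zeros(3),np.zeros(3),np.array([[k["fx"],0,k["cx"]],[0,k["fy"],k["cy"]],[0,0,1]]),np.array(k["D"]))[0].ravel().round(0).tolist() for e in d[:2]]
        print(n,[(np.round(e["at"],4).tolist(),round(e["score"],2)) for e in d[:2]],px)
        o[n]=d
    return o
E
python3 - <<'E'
from h import *
look((.475,.13),65,.16,["fixture","nest","index_mark","finger_pivot","finger_knob","finger_nose"],"w1")
look((.505,-.05),65,.14,["connector","connector_key"],"w2")
print(telemetry.current_t())
a=cv2.imread("pics/w1.png")[:, :];b=cv2.imread("pics/w2.png")
cv2.imwrite("pics/w12.png",cv2.resize(np.vstack([a,b]),(560,840))[:840])
E
```

```text
fixture [([0.5112, 0.1298, -0.0056], 0.72), ([0.423, 0.147, 0.053], 0.39)] [[338.0, 174.0], [311.0, 49.0]]
nest [([0.509, 0.1272, 0.0294], 0.94), ([0.4898, -0.0399, -0.003], 0.71)] [[336.0, 178.0], [158.0, 233.0]]
index_mark [([0.4863, 0.1226, 0.0363], 0.57)] [[318.0, 154.0]]
finger_pivot [([0.4764, 0.1691, 0.0293], 0.58)] [[370.0, 114.0]]
finger_knob [([0.4237, 0.1517, 0.056], 0.78), ([0.4865, -0.04, -0.0003], 0.52)] [[318.0, 46.0], [155.0, 231.0]]
finger_nose [([0.4539, 0.1266, 0.0378], 0.7)] [[304.0, 110.0]]
connector [([0.4867, -0.0398, -0.0031], 0.92)] [[322.0, 108.0]]
connector_key [([0.5014, -0.0463, 0.0139], 0.91)] [[322.0, 129.0]]
4.8667
```

View pics/w1.png

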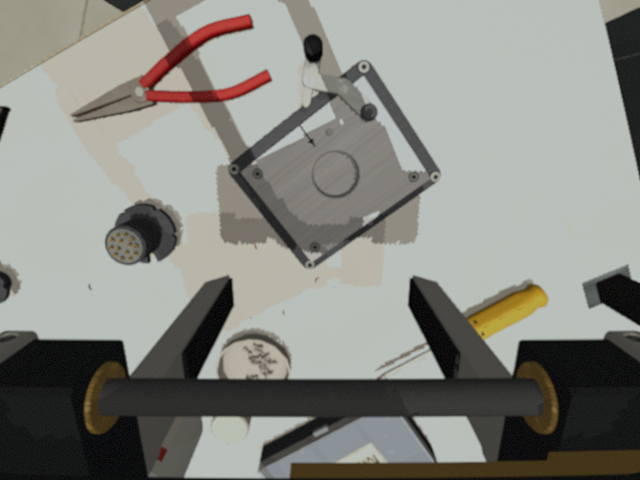

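View pics/w2.png

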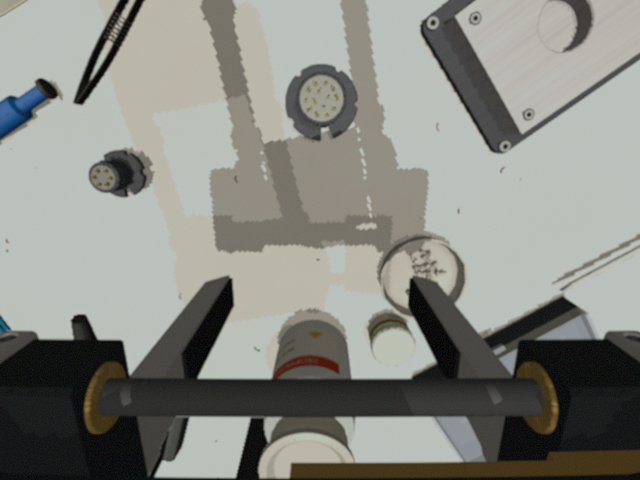

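w1 shows the nest at (336,174), the index arrow running from (301,126) to (314,146), and the foot's bolts at (364,67), (235,170), (309,265) and (436,176). In w2 the wide slot is a light gap at about (325,132), and the connector's top is at (322,98). I'll rectify both to measure the yaws.

```bash
cat >> h.py <<'E'
def toplane(pic,uv,z):
    k=np.load(f"pics/{pic}.npy",allow_pickle=True).item(); K=np.array([[k["fx"],0,k["cx"]],[0,k["fy"],k["cy"]],[0,0,1]])
    n=cv2.undistortPoints(np.array(uv,float).reshape(-1,1,2),K,np.array(k["D"])).reshape(-1,2)
    d=Rq(k["orientation"]).apply(np.c_[n,np.ones(len(n))]); p=np.array(k["position"])
    return (p+d*((z-p[2])/d[:,2])[:,None])[:,:2]
def bird(pic,c,z,half,n=400):
    "rectified view of plane z: image right = -y, up = +x"
    k=np.load(f"pics/{pic}.npy",allow_pickle=True).item(); K=np.array([[k["fx"],0,k["cx"]],[0,k["fy"],k["cy"]],[0,0,1]])
    g=np.linspace(-half,half,n); Y,X=np.meshgrid(c[1]-g,c[0]-g)
    P=Rq(k["orientation"]).inv().apply(np.c_[X.ravel(),Y.ravel(),np.full(n*n,z)]-k["position"])
    m=cv2.projectPoints(P,np.zeros(3),np.zeros(3),K,np.array(k["D"]))[0].reshape(n,n,2).astype(np.float32)
    return cv2.remap(cv2.imread(f"pics/{pic}.png"),m[...,0],m[...,1],cv2.INTER_CUBIC)
E
python3 - <<'E'
from h import *
b=toplane("w1",[(364,67),(235,170),(309,265),(436,176)],.008); print(b.round(4).tolist(),b.mean(0),[ang(b[0]-b[1])-90,ang(b[3]-b[2])-90,ang(b[2]-b[1]),ang(b[3]-b[0])])
print(toplane("w1",[(336,174),(301,126),(314,146)],.03).round(4))
cv2.imwrite("pics/bird.png",np.hstack([bird("w2",(.487,-.040),.02,.04),bird("w1",(.50,.128),.03,.08)]))
E
```

```text
[[0.4428, 0.1816], [0.4701, 0.0533], [0.5719, 0.0731], [0.5453, 0.2033]] [0.50752187 0.12785514] [np.float64(11.983178845048656), np.float64(11.517843536589993), np.float64(10.981435188433505), np.float64(11.957411306095247)]
[[0.5062 0.1283]
 [0.4627 0.1192]
 [0.48   0.1218]]
```

View pics/bird.png

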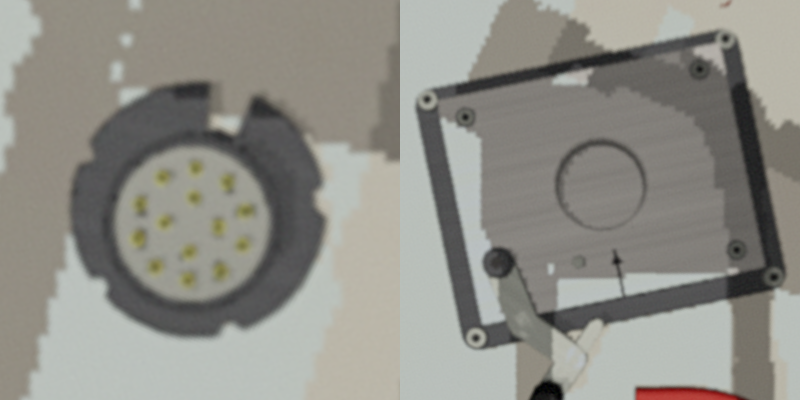

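In the rectified view (0.2 mm per px on the left) the flange is centred at about (198,209). The slot lies between (211,85) and (254,97), so the key yaw is about −16°. The fixture yaw is about 11.7°. I'll refine the slot angle numerically, then pick with the camera on the key side.

```bash
cat > pick.py <<'E'
from h import *
b=cv2.cvtColor(bird("w2",(.487,-.040),.02,.04),cv2.COLOR_BGR2GRAY)
c0,rad=None,None
_,m=cv2.threshold(b,85,255,cv2.THRESH_BINARY_INV); cs,_=cv2.findContours(m,cv2.RETR_EXTERNAL,cv2.CHAIN_APPROX_NONE)
c=[x for x in cs if cv2.contourArea(x)>5000][0]; (u,v),rr=cv2.minEnclosingCircle(cv2.convexHull(c)); print("circ",u,v,rr)
u,v=198.5,209.5
a=np.radians(np.arange(-60,40,.5)); 
for rm in (20,21.5,23,24.5):
    q=rm*5; pr=b[(v-q*np.cos(a)).round().astype(int),(u-q*np.sin(a)).round().astype(int)]
    w=np.where(pr>85)[0]; s=np.degrees(a[w]); s=s[abs(s+15)<20]; print(rm,s.min(),s.max(),(s.min()+s.max())/2)
p=np.array([.4855,-.0397]); q=quat(-110)
gripper_to(.07)
r.move_to([*p,.11],q); see(["connector","connector_key"],"w3")
print(telemetry.current_t())
E
python3 pick.py
```

```text
circ 198.26666259765625 207.39999389648438 126.61090087890625
20 -34.5 -3.0000000000000004 -18.75
21.5 -27.5 3.5 -12.0
23 -26.0 -5.5 -15.75
24.5 -26.0 -6.000000000000001 -16.0
connector [([0.4881, -0.037, -0.0032], 0.7)] [[315.0, 243.0]]
connector_key [([0.508, -0.0426, 0.0124], 0.75)] [[312.0, 221.0]]
8.2
```

```bash
python3 - <<'E'
from h import *
g=bird("w3",(.487,-.040),.02,.04); cv2.imwrite("pics/b3.png",np.hstack([g,cv2.resize(cv2.imread("pics/w3.png")[100:400,170:470],(400,400))]))
E
```

```text
(no output)
```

View pics/b3.png

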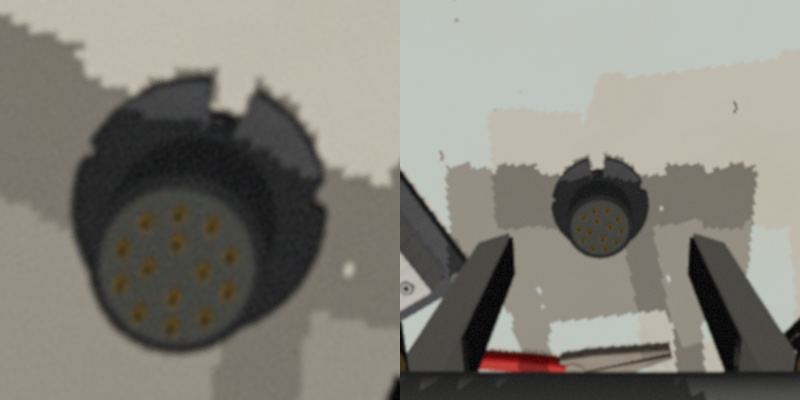

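The flange is centred at (199.5,200) in the rectified view and the slot midpoint is at (233,82), so the key yaw is −15.9° as before. Picking now.

```bash
python3 - <<'E'
from h import *
p=np.array([.486,-.0398])
r.move_l([*p,.0495],vel=.08,guard=15) and print("guard")
print(telemetry.current_wrist_force(),telemetry.current_ee_pos())
gripper_to(.02,40); print(telemetry.current_opening(),telemetry.current_finger_force(),telemetry.current_wrist_force())
r.move_l([*p,.15],vel=.12)
Dy=(11.7+180)-(-16); psi=-110+Dy
print("psi",psi); n=np.array([.5067,.128])
r.move_to([*n,.15],quat(psi)); r.hold(.2)
print(telemetry.current_joints(),telemetry.current_opening())
see(["connector","connector_key","nest","index_mark","fixture"],"w4"); print(telemetry.current_t(),telemetry.current_wrist_force())
cv2.imwrite("pics/c4.png",cv2.resize(cv2.imread("pics/w4.png")[60:420,80:560],(800,600),interpolation=cv2.INTER_CUBIC))
E
```

```text
[ 0.3079357  -0.63976306 -0.02942446] [ 0.48638829 -0.03989798  0.04981424]
0.03150387779377465 39.99659478664398 [ 0.43608727 -0.03859349  0.47608349]
psi 97.69999999999999
[ 1.14096613e-01  2.57498032e-01  1.74316814e+00  1.02267817e-05
  1.14091218e+00 -1.59089527e+00] 0.03118224096624832
connector [([0.5105, 0.1273, 0.0955], 0.95), ([0.5071, 0.1272, 0.0294], 0.34)] [[320.0, 278.0], [321.0, 242.0]]
connector_key [([0.4855, 0.1238, 0.1121], 0.94)] [[320.0, 247.0]]
nest [([0.5105, 0.1268, 0.0306], 0.72)] [[320.0, 247.0]]
index_mark [([0.4838, 0.1216, 0.036], 0.62)] [[317.0, 215.0]]
fixture [([0.5113, 0.1263, -0.0048], 0.62)] [[319.0, 236.0]]
14.05 [-0.66382855  0.00548778 -0.71306729]
```

View pics/c4.png

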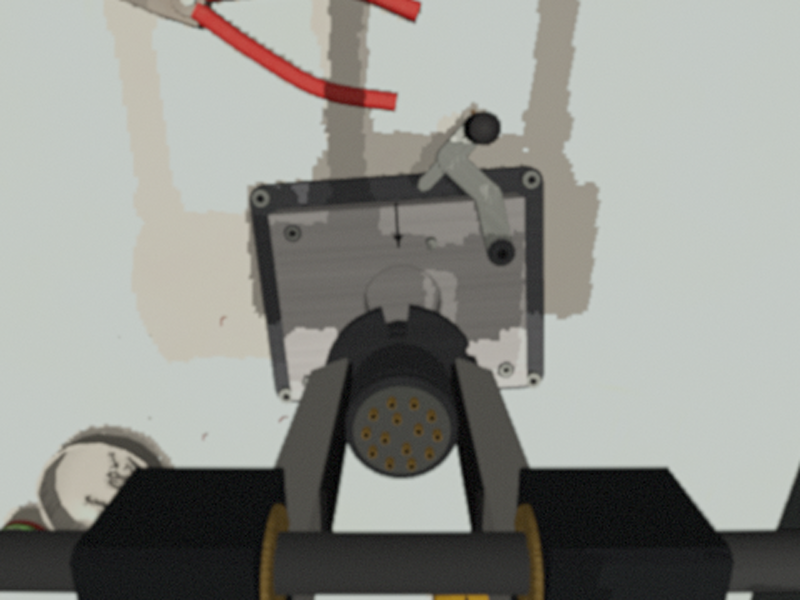

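The view shows the connector held with the slot facing up the image (edges at crop 383 and 410). The arrow runs from (396,205) to (398,247), and the nest's arc is centred at about (402,303). Now I'll measure the nest centre and the slot yaw in the hand.

```bash
python3 - <<'E'
from h import *
f=lambda pts:[(80+x*.6,60+y*.6) for x,y in pts]
print("nest",toplane("w4",f([(402,303),(364,300),(440,300),(402,265)]),.03).round(4).tolist())
a=toplane("w4",f([(396,205),(398,247)]),.03);print("arrow",a.round(4).tolist(),ang(a[1]-a[0]))
b=toplane("w4",f([(260,198),(532,180),(534,380),(286,396)]),.008);print("bolts",b.round(4).tolist(),b.mean(0),ang(b[1]-b[0])-90,ang(b[2]-b[3])-90,ang(b[3]-b[0]),ang(b[2]-b[1]))
s=toplane("w4",f([(383,308),(410,306)]),.1205);print("slot",s.round(4),np.linalg.norm(s[0]-s[1]),s.mean(0), telemetry.current_ee_pos(),ang(s.mean(0)-telemetry.current_ee_pos()[:2]))
l=toplane("w4",f([(329,350),(471,350)]),.1205);print("flange",l.round(4),l.mean(0))
n=400;A=bird("w4",(.505,.128),.1205,.04,n);B=bird("w4",(.50,.128),.03,.06,n);cv2.imwrite("pics/b4.png",np.hstack([A,B]))
E
```

```text
nest [[0.5063, 0.1275], [0.5073, 0.1096], [0.5025, 0.1451], [0.4882, 0.1251]]
arrow [[0.4611, 0.1187], [0.48, 0.1221]] 10.264837302098472
bolts [[0.4693, 0.0529], [0.4432, 0.1822], [0.5456, 0.2034], [0.5723, 0.074]] [0.50758738 0.12812874] 11.40812856128126 11.692756841972567 11.548382501328632 11.653606961230523
slot [[0.4823 0.1182]
 [0.4805 0.1266]] 0.008556131902411217 [0.48141493 0.12236711] [0.50670039 0.1279964  0.15000001] -167.44896271923926
flange [[0.4987 0.1027]
 [0.4926 0.1481]] [0.49563348 0.12538682]
```

View pics/b4.png

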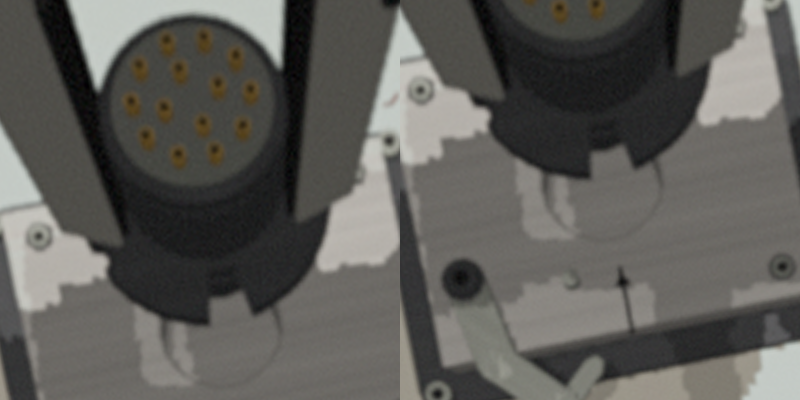

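Fixture yaw is 11.57° and the slot matches it within about 1°. The connector sits roughly 1 mm toward +x of the TCP, and the nest is at about (0.506, 0.128). Guarded insertion next, with a small search if it lands early.

```bash
cat > ins.py <<'E'
from h import *
n=np.array([.5053,.128]); q=quat(97.6)
r.move_l([*n,.088],rot=q,vel=.1); r.hold(.15)
for d in [(0,0),(.0012,0),(-.0012,0),(0,.0012),(0,-.0012),(.0022,0),(-.0022,0)]:
    p=n+d
    if telemetry.current_ee_pos()[2]<.086: r.move_l([*p,.0815],vel=.05)
    else: r.move_l([*p,.0815],vel=.05)
    g=r.move_l([*p,.0653],vel=.025,guard=9)
    e=telemetry.current_ee_pos(); print(d,g,np.round(e,4),np.round(telemetry.current_wrist_force(),1),np.round(telemetry.current_torque(),2),telemetry.current_t())
    if e[2]<.0672: break
    if telemetry.current_t()>27: break
E
python3 ins.py
```

```text
(0, 0) True [0.5049 0.1279 0.0656] [-1.  -0.1  4.2] [0.09 0.02 0.01] 15.8833
```

It seated on the first try, with TCP z at 0.0656. Release, back off and look.

```bash
python3 - <<'E'
from h import *
gripper_to(.055); e=np.array(telemetry.current_ee_pos())
r.move_l([e[0],e[1],.15],vel=.15); r.hold(.15)
see(["connector","connector_key","nest","index_mark","finger_pivot","finger_knob","finger_nose"],"w5"); print(telemetry.current_t())
a=cv2.resize(cv2.imread("pics/w5.png")[60:330,160:480],(400,338),interpolation=cv2.INTER_CUBIC)
A=np.hstack([bird("w5",(.48,.128),.036,.06),bird("w5",(.45,.15),.065,.05)]);cv2.imwrite("pics/b5.png",A)
E
```

```text
connector [([0.5069, 0.1268, 0.0123], 0.96)] [[320.0, 241.0]]
connector_key [([0.4834, 0.1272, 0.0289], 0.91)] [[324.0, 218.0]]
nest [] []
index_mark [([0.483, 0.1217, 0.0377], 0.86)] [[317.0, 220.0]]
finger_pivot [([0.4728, 0.1707, 0.0299], 0.64)] [[383.0, 213.0]]
finger_knob [([0.4237, 0.1497, 0.056], 0.75)] [[371.0, 144.0]]
finger_nose [([0.4554, 0.1268, 0.0352], 0.81)] [[329.0, 183.0]]
17.725
```

View pics/b5.png

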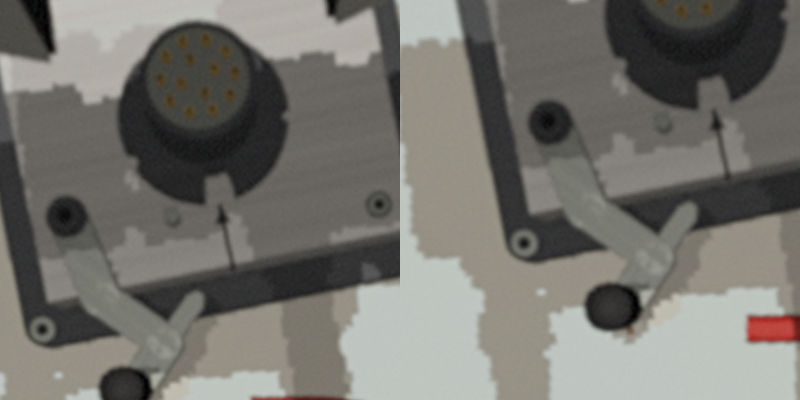

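The slot (mouth mid at (219,195)) lies on the arrow, whose tip is at (221,206), so the two agree within about 2°. The flange lies on the block. The knob's top is at about (613,306) in the right panel, i.e. (0.4235, 0.147). Now I'll swing the finger in along its arc.

```bash
cat > fing.py <<'E'
from h import *
nest=np.array([.5063,.128]); Y=11.57; c,s=np.cos(np.radians(Y)),np.sin(np.radians(Y)); M=np.array([[c,-s],[s,c]])
piv=nest+M@[-.023,.046]; closed=ang(M@[-.031,-.046])
kn=np.array([.4235,.147]); th=ang(kn-piv); print("piv",piv,"th",th,"closed",closed)
P=lambda t: piv+.0553*np.array([np.cos(np.radians(t)),np.sin(np.radians(t))])
gripper_to(.045)
r.move_to([*kn,.125],quat(th+90)); r.move_l([*kn,.067],vel=.1,guard=12) and print("hit")
gripper_to(.005,12); print("open",telemetry.current_opening(),np.round(telemetry.current_wrist_force(),1))
kn=np.array(telemetry.current_ee_pos()[:2])
for t in np.r_[np.linspace(th,closed,7)[1:],closed+2.5]:
    g=r.move_l([*P(t),.067],rot=quat(t+90),vel=.04,guard=15)
    e=np.array(telemetry.current_ee_pos()); print(round(t,1),g,e.round(4),round(ang(e[:2]-piv),1),np.round(telemetry.current_wrist_force(),1),telemetry.current_t())
    if g: break
see(["finger_knob","finger_nose","connector_key"],"w6")
E
python3 fing.py
```

```text
piv [0.47454136 0.1684523 ] th -157.20334756804206 closed -112.40654403625686
open 0.012797386889947202 [-1.2  0.5  3.4]
-149.7 False [0.4269 0.1403 0.0672] -149.4 [-1.5 -1.1  4.6] 22.2917
-142.3 False [0.4309 0.1344 0.0672] -142.1 [-0.4 -0.8  4.9] 22.625
-134.8 False [0.4357 0.1291 0.0672] -134.6 [-0.5 -1.3  4.6] 22.9583
-127.3 False [0.4412 0.1243 0.0672] -127.1 [-0.6 -2.   4.8] 23.2917
-119.9 False [0.4472 0.1203 0.0672] -119.6 [-0.9 -2.   5.9] 23.625
-112.4 False [0.4538 0.1171 0.0672] -112.0 [-0.  -2.6  4.9] 23.9583
-109.9 False [0.454 0.117 0.067] -111.8 [-3.3  0.3  8.3] 24.2083
finger_knob [([0.4538, 0.1181, 0.0577], 0.71)] [[320.0, 302.0]]
finger_nose [([0.4893, 0.124, 0.0363], 0.71)] [[378.0, 254.0]]
connector_key [([0.4815, 0.1253, 0.0288], 0.74), ([0.5082, 0.124, 0.0127], 0.69)] [[362.0, 252.0], [403.0, 231.0]]
```

The finger came up against its stop at the closed angle. Release and check.

```bash
python3 - <<'E'
from h import *
gripper_to(.024); e=telemetry.current_ee_pos()
r.move_l([e[0],e[1],.15],vel=.12)
look((.475,.123),97.6,.13,["finger_knob","finger_nose","connector_key","connector","finger_pivot"],"w7"); print(telemetry.current_t(),np.round(telemetry.current_wrist_force(),1))
a=bird("w7",(.49,.128),.036,.035); b=cv2.resize(cv2.imread("pics/w7.png")[40:340,170:470],(400,400),interpolation=cv2.INTER_CUBIC)
cv2.imwrite("pics/b7.png",np.hstack([a,b]))
E
```

```text
finger_knob [([0.4569, 0.1192, 0.0557], 0.8)] [[319.0, 103.0]]
finger_nose [] []
connector_key [([0.4836, 0.1241, 0.0303], 0.7), ([0.4715, 0.1667, 0.032], 0.25)] [[322.0, 149.0], [387.0, 139.0]]
connector [([0.5075, 0.1304, 0.0122], 0.76)] [[326.0, 182.0]]
finger_pivot [([0.4721, 0.1668, 0.0337], 0.66)] [[387.0, 140.0]]
27.9417 [ 0.   0.1 -0.2]
```

View pics/b7.png

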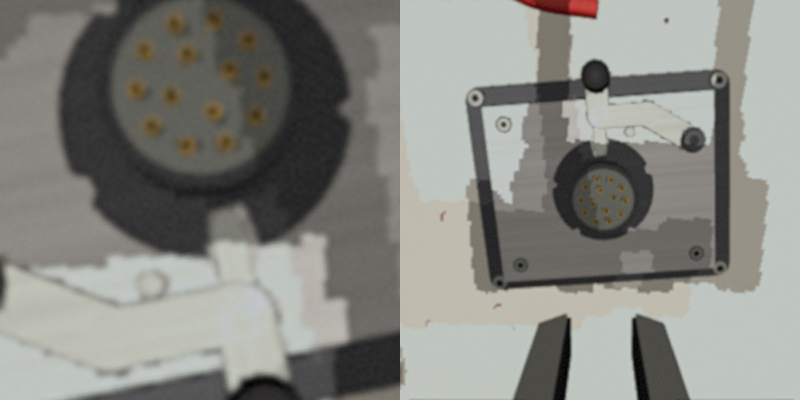

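The nose lies in the wide slot with its tip at about (228,205), roughly 18 mm from the axis, so it is fully home. The connector is upright and seated, and the gripper is clear. Handing in.

```bash
python3 -c "
from plant import r
print(r.sign_off())"
```

```text
the job is handed in; nothing more can be done
None
```

The larger connector stands solder cups up, fully down in the nest with its key slot on the index line. The locking finger was then swung in until its nose was home in the slot. The smaller connector was left where it stood, and the job was handed in at about 28 s.

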